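# Hold the hidden bolt head behind the bracket against its stop

### The arm

A 7-joint arm with a two-finger parallel gripper is mounted at the origin on a cart in front of the work surface, level with it; the furniture and walls round the work are solid. World frame = base frame: x ahead of the robot, y to its left, z up, the work surface at z = 0. Lengths are in m, angles in rad, forces in N, time in s.
With the tool pointing down it reaches from about 0.425 to 0.95 m from the base axis. Payload 4.7 kg.
Tool frame: the origin (TCP) lies between the finger pads; the fingertips stand 19 mm ahead of it and the grasp point (between the pads) is the TCP; z points along the fingers, y is the line along which they close (so a half turn about z gives the same grasp; the last joint's range is limited). The gripper opens to 87 mm and grips with 3 to 60 N. Pads are 19 mm wide; open, the fingers measure 117 mm over their backs; the gripper's body (75 mm by 190 mm) begins 51 mm behind the grasp point.
Start: joints at [-1.332, 0.469, -0.049, 1.532, 0.024, 1.141, -0.082], TCP at [0.179, 0.651, 0.242] pointing down, gripper open.
Joint ranges: [-2.59, 2.59], [-0.33, 1.99], [-1.39, 1.29], [0.1, 2.45], [-1.04, 4.18], [0.21, 1.99], [-2.66, 2.66]. Speed limits (rad/s): [2.57, 2.57, 3.14, 3.14, 3.14, 3.14, 3.14].

### API

Orientations are given as a rotation vector (axis times angle).
In Python, from rig import r, vision, models gives the robot as it stands.
- The arm moves only by the tool step_arm, never from a script. Its argument "motion" is a list of rows, each a list of 5 numbers: the gripper command: -1 is fully open, 1 is shut, values between are in proportion, then the shift along the tool's x, y, z in mm, then the turn about the tool's z in degrees. A call has exactly 5 rows; each row shifts and turns the commanded pose from where the row before left it, along the tool's axes as they then stand; what a row does not reach is not made up. A row lasts 1/12 s, in which the tool goes at most 41.7 mm and 7.16 degrees, less where a joint would pass 70% of its speed; a pose out of reach is approached as far as the arm can. A call with a gripper value outside its range is refused whole. The fingers move at their own pace and stop on an object; "squeeze" is the grip in N (left out, the last holds). Time passes only in rows, so rows that do not move let the fingers close, or fill a call up. It gives the time, the measured TCP pose, the force, the opening and the grip force at its end, in the units of the state.
- r.get_obs(): the state, without advancing time (a new reading comes with each control period).
- vision.get_image(name): name is "scene" or "top"; returns (picture, depth): 384x512x3 uint8, blue, green, red; 384x512 float32, m along the optical axis (not along the pixel's ray), 0 where there is no reading.
- vision.camera_model(name): a dict with "fovy" (degrees; the focal length in pixels is half the picture's height over the tangent of half this angle, whatever the lens; pixels are square), "cx", "cy" (the principal point, pixels), "R" (3x3) and "t" (3): a world point X has camera coordinates R X + t. Camera axes: x right, y down, z forward; pixel columns grow to the right and rows downward; lengths in m; the calibration is good to about 2 mm. A picture is of the moment at which its call begins. camera_model takes no time and is no camera call.
- r.close_job(): hands the job in; it is judged then, once.
Trained networks look in the newest picture that a camera, given by its name, has taken for a name from the list of things; names that differ only in an ending like _2 or _b are one class to them, and where a whole thing is asked for, a point or a joint stands for the part that bears it (a point fixed in the world has none). Each returns a list of dicts, best first, with "confidence" (0 to 1); they miss things now and then, are a little off and sometimes report something else, mostly with a low value. They report only what shows in the picture. A call takes as long as a camera call.
- models.find_in(thing, camera): "rect" ([left, top, right, bottom] in pixels, round what is visible of it).
The state is a dict: "t": time; "qpos": joint angles; "qvel": joint speeds; "joint_torque": joint torques, N m; "position": TCP position; "tcp_rot": TCP orientation; "ft_force": force on the tool from outside, world axes, zero at the start; "torque": the same for the moment, N m; "width": finger opening in m; "grip_force": force on a finger pad.
Only numpy, scipy, OpenCV 4.12 (cv2) and the standard library are available. Lean on these libraries where they do the work, as an engineer would, in place of code of your own. Each camera call takes 0.05 s, during which the arm holds its last target. There are 200 camera calls.

### The job

The bolt through the aluminium bracket turns along with its nut. Reach down into the narrow gap behind the bracket's front plate, grip the hidden square bolt head between the two fingers, and turn it clockwise (as seen from the front of the bracket, the nut side that faces the robot) until you feel it come up against its stop. Keep gripping it there so that its spring cannot turn it back, and finish while still holding it; do not knock about the things on the desk.

Things in the scene. Friction and masses are not known exactly. Their poses are not given: they have to be found in the camera images.
- bracket: aluminium bracket fixed to the desk, foot 116 x 64 x 8 mm, two upright plates 64 mm wide along y, tops 115 mm up, open between at top and sides. Origin on the desk; x points away from the front (nut) side, y left, z up. Front plate x -28 to -20 mm, backing plate x 24 to 30 mm: gap 44 mm. Bolt axis along x at y 0, z 88 mm; nut and strap stand out to x -56 mm, a bushing 22 mm across to x -13
- bolt_head (a point): centre of the square steel bolt head in the gap, hidden from the front: 24 x 24 mm across flats, 16 mm thick along the bolt axis (bracket x -10 to +6 mm). Its x is the bolt axis; y and z are square to the flats and turn with the bolt. At joint 0 its side flats (+y, -y) are upright. Grip these from above; a 22 mm wide finger is best centred 2 mm farther from the front plate than this point
- bolt (a joint): turn of bolt, head and nut together, rad, about bracket x; grows clockwise seen from the front (top of head goes right, to -y; the hand leans with it). 0: side flats upright. Starts between -0.38 and -0.02 (leaning left), stays there by friction. Turns up to a hard stop at +0.35 against a spring (0.2 N m at most, friction included) that turns it well back if let go
- wrench: a small open-ended steel wrench, 130 mm long, lying flat along its x in front of the bracket; not part of the job, to be left where it is; origin in the middle of its underside
- label_roll: a roll of white labels, 66 mm across, 26 mm high, lying flat to the left of the bracket; not part of the job, to be left where it is; origin in the middle of its underside
- sticky_notes: a pad of sticky notes, 51 x 51 x 13 mm, to the right of the bracket; not part of the job, to be left where it is; origin in the middle of its underside
- binder_clip: a binder clip, 20 x 32 x 37 mm, standing behind the bracket; not part of the job, to be left where it is; origin in the middle of its underside
- tape_roll: a roll of clear tape, 57 mm across, 18 mm high, lying flat well to the right on the desk; not part of the job, to be left where it is; origin in the middle of its underside

How it is judged:
On the way:
1. the bolt head is gripped between the fingers, short of its stop (contact force between the fingers and bolt_c0 above 3 N and contact force between the fingers and bolt_c1 above 3 N and value of joint bolt below 0.25 rad), for 0.1 s.
At the end, for the whole second after the job is handed in: the bolt stands against its stop (joint value above 0.29 of 0.35 rad) and does not turn (under 0.05 rad/s), its head still gripped by the fingers with more than 3 N on its left half and on its right half (value of joint bolt above 0.29 rad and velocity of joint bolt between -0.05 and 0.05 rad/s and contact force between the fingers and bolt_c0 above 3 N and contact force between the fingers and bolt_c1 above 3 N); the arm keeps its last pose, push and grip.
It fails at once if a bystander is moved by more than 20 mm (distance of any of wrench, label_roll, sticky_notes, binder_clip, tape_roll from where it was at the start of the episode above 0.02 m).
It also fails if it takes over 45 s, if anything falls off the work surface, if the arm or the gripper's body presses on something with over 40 N, if the wrist force passes 120 N, or if a joint passes its speed limit or range.

## Working session

There is one attempt and no reset: what is moved stays moved. The work goes in short steps, Python scripts to look and compute and a tool call to move; the robot and the scene stay as the last step left them, time stands still between calls to the robot, and variables do not carry over. Pictures are saved under pics/ and viewed, at most 10 in all, crops included, and the job is handed in when it is done.

Besides the shell and the picture viewer there is one more tool, called by a JSON object that holds its "method" and its "body". step_arm: Moves the arm, as the interface text tells. Its arguments: {"type":"object","properties":{"motion":{"type":"array","items":{"type":"array","items":{"type":"number"}}},"squeeze":{"type":"number"}},"required":["motion"]}

```bash
mkdir -p pics; cat > h.py <<'E'
import numpy as np, cv2
from scipy.spatial.transform import Rotation as Ro
from rig import r, vision, models
def cloud(name):
    img,d=vision.get_image(name); m=vision.camera_model(name)
    f=img.shape[0]/2/np.tan(np.radians(m["fovy"])/2)
    v,u=np.mgrid[:img.shape[0],:img.shape[1]]
    P=np.stack([(u-m["cx"])*d/f,(v-m["cy"])*d/f,d],-1)
    W=(P-np.array(m["t"]))@np.array(m["R"]); W[d==0]=np.nan
    return img,d,W
E
python3 - <<'E'
from h import *
o=r.get_obs(); print(o["t"],o["position"],o["tcp_rot"],o["width"]); print(Ro.from_rotvec(o["tcp_rot"]).as_matrix().round(3))
ims=[]
for n in("scene","top"):
    img,d,W=cloud(n); ims.append(img); np.save(n+".npy",W)
    m=vision.camera_model(n);print(n,m["fovy"],m["cx"],m["cy"],(-np.array(m["R"]).T@m["t"]).round(3),np.array(m["R"]).round(2).tolist())
    for t in("bracket","bolt_head"):
        print(t,[(x["rect"],round(x["confidence"],2)) for x in models.find_in(t,n)][:2])
    cv2.imwrite(f"pics/{n}0.png",img)
E
```

```text
0.0 [0.17846195 0.65038785 0.2404922 ] [-4.19367770e-01 -3.11327828e+00  3.06250953e-03] 0.08688360278803779
[[-0.964  0.265 -0.   ]
 [ 0.265  0.964 -0.002]
 [-0.    -0.002 -1.   ]]
scene 54.459622124805364 259.60751374500546 197.73632390386385 [ 0.163 -0.395  0.677] [[0.86, -0.52, -0.0], [-0.33, -0.55, -0.77], [0.39, 0.66, -0.64]]
bracket [([235.8, 173.5, 248.9, 183.8], 0.69), ([194.0, 156.6, 234.3, 210.4], 0.67)]
bolt_head [([200.9, 164.7, 219.2, 181.7], 0.66)]
top 49.65292804622743 252.02038476752094 184.74360807580123 [0.377 0.183 1.085] [[0.02, -1.0, -0.01], [-0.99, -0.02, -0.12], [0.12, 0.02, -0.99]]
bracket [([164.9, 171.2, 205.1, 222.4], 0.96)]
bolt_head [([180.1, 188.9, 190.0, 214.3], 0.45)]
```

View pics/scene0.png

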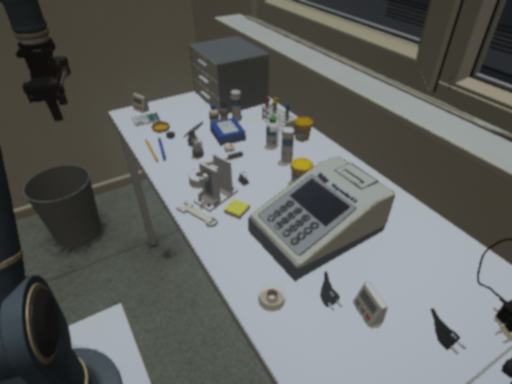

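View pics/top0.png

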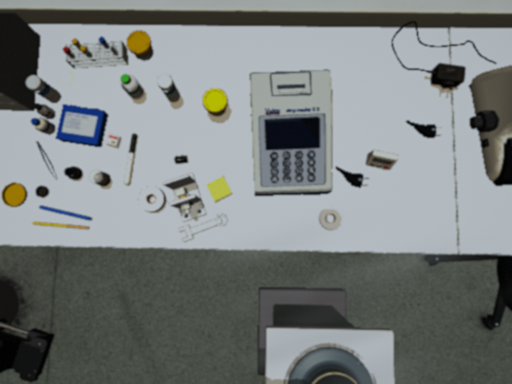

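The scene camera shows the bracket at about px (193–235, 157–210), and the top camera shows it at about (165–205, 171–222), yawed slightly. The label roll is at top px (152, 199), the notes at (219, 188), the wrench at (203, 228) and the clip at (181, 159).

```bash
python3 - <<'E'
from h import *
W=np.load("top.npy"); img=cv2.imread("pics/top0.png")
c=cv2.resize(img[165:230,150:230],None,fx=7,fy=7,interpolation=cv2.INTER_CUBIC)
s=cv2.imread("pics/scene0.png"); c2=cv2.resize(s[145:225,180:260],None,fx=5,fy=5,interpolation=cv2.INTER_CUBIC)
cv2.imwrite("pics/c_top.png",c); 
cv2.imwrite("pics/c_scene.png",c2)
allp=[]
for n,(u0,v0,u1,v1) in(("top",(160,165,210,225)),("scene",(188,150,240,215))):
    W=np.load(n+".npy")[v0:v1,u0:u1].reshape(-1,3); W=W[~np.isnan(W[:,0])]
    print(n,"desk z",np.median(W[W[:,2]<.02][:,2]))
    T=W[(W[:,2]>.108)&(W[:,2]<.125)]
    print(len(T),T.mean(0).round(3)); 
    if n=="top": print(T[np.argsort(T[:,0])].round(3).tolist())
    else: print(cv2.minAreaRect(T[:,:2].astype(np.float32)))
E
```

```text
top desk z 0.0010454640798187274
183 [0.482 0.369 0.114]
[[0.45, 0.39, 0.118], [0.45, 0.388, 0.117], [0.45, 0.384, 0.115], [0.45, 0.387, 0.114], [0.45, 0.383, 0.11], [0.452, 0.39, 0.119], [0.452, 0.386, 0.117], [0.452, 0.384, 0.116], [0.452, 0.389, 0.115], [0.452, 0.379, 0.116], [0.453, 0.382, 0.114], [0.453, 0.378, 0.111], [0.453, 0.375, 0.111], [0.455, 0.384, 0.117], [0.455, 0.391, 0.115], [0.455, 0.379, 0.117], [0.455, 0.389, 0.115], [0.455, 0.374, 0.118], [0.455, 0.387, 0.115], [0.455, 0.382, 0.115], [0.455, 0.377, 0.116], [0.455, 0.37, 0.115], [0.455, 0.373, 0.114], [0.455, 0.368, 0.114], [0.456, 0.367, 0.108], [0.457, 0.381, 0.118], [0.457, 0.379, 0.118], [0.457, 0.384, 0.115], [0.457, 0.37, 0.117], [0.457, 0.365, 0.117], [0.457, 0.375, 0.115], [0.457, 0.377, 0.114], [0.457, 0.387, 0.112], [0.457, 0.368, 0.115], [0.458, 0.373, 0.113], [0.458, 0.363, 0.114], [0.458, 0.361, 0.113], [0.458, 0.352, 0.11], [0.459, 0.372, 0.119], [0.459, 0.367, 0.118], [0.46, 0.377, 0.116], [0.46, 0.375, 0.116], [0.46, 0.363, 0.117], [0.46, 0.365, 0.117], [0.46, 0.36, 0.116], [0.46, 0.37, 0.114], [0.
[... 2570 characters left out ...]
, 0.117], [0.514, 0.375, 0.115], [0.514, 0.358, 0.116], [0.515, 0.363, 0.114], [0.515, 0.361, 0.114], [0.515, 0.366, 0.113], [0.515, 0.368, 0.112], [0.515, 0.354, 0.112], [0.515, 0.357, 0.109], [0.517, 0.358, 0.116], [0.517, 0.366, 0.114], [0.517, 0.356, 0.114], [0.517, 0.368, 0.113], [0.517, 0.363, 0.113], [0.517, 0.354, 0.114], [0.517, 0.361, 0.113], [0.518, 0.352, 0.111], [0.519, 0.358, 0.116], [0.519, 0.356, 0.115], [0.52, 0.354, 0.114], [0.52, 0.361, 0.113], [0.52, 0.352, 0.112], [0.521, 0.353, 0.118], [0.522, 0.351, 0.114]]
scene desk z 0.0024248158249529786
135 [0.48  0.37  0.113]
((0.4816598892211914, 0.37156349420547485), (0.0592973418533802, 0.06498441100120544), 18.65761375427246)
```

View pics/c_top.png

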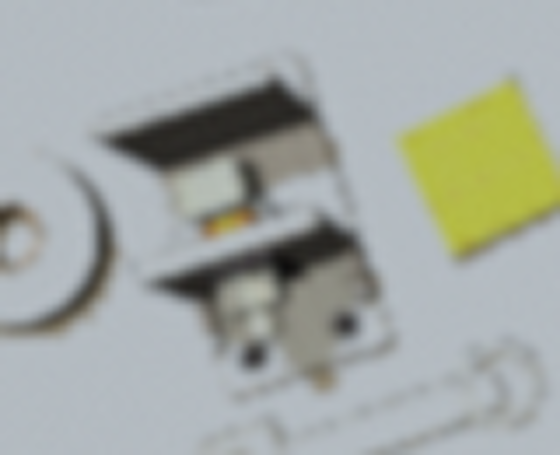

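View pics/c_scene.png

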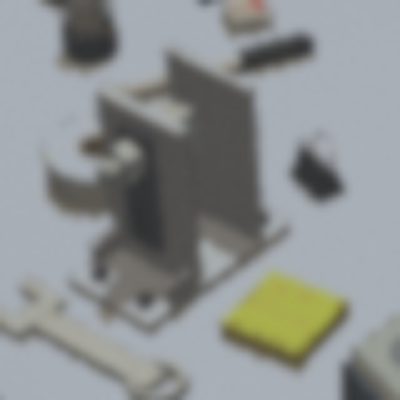

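Both cameras show two upright plates with the steel head between them, leaning slightly left. The notes and the roll are clear of the gap. Next I fit the bracket pose and the head's lean.

```bash
cat >> h.py <<'E'
def fit(W,box):
    u0,v0,u1,v1=box; A=W[v0:v1,u0:u1].reshape(-1,3); A=A[~np.isnan(A[:,0])]
    return A
def refit(T):
    # yaw whose x-projection of plate-top points splits best in two narrow bands
    best=None
    for a in np.radians(np.arange(10,35,.25)):
        p=T[:,:2]@[np.cos(a),np.sin(a)]; m=(p.min()+p.max())/2
        s=p[p<m].std()+p[p>m].std()
        if best is None or s<best[0]: best=(s,a,p[p<m],p[p>m],T[:,:2]@[-np.sin(a),np.cos(a)])
    return best
E
python3 - <<'E'
from h import *
for n,b in(("top",(160,165,210,225)),("scene",(188,150,240,215))):
    A=fit(np.load(n+".npy"),b); T=A[(A[:,2]>.108)&(A[:,2]<.125)]
    s,a,f,k,q=refit(T); print(n,"yaw",np.degrees(a),"spread",s,"front",np.percentile(f,[3,50,97]).round(4),"back",np.percentile(k,[3,50,97]).round(4),"y",np.percentile(q,[2,98]).round(4))
    if n=="top":
        x0=(np.median(f)+.024+np.median(k)-.027)/2; y0=np.percentile(q,[2,98]).mean()
        O=np.array([x0*np.cos(a)-y0*np.sin(a),x0*np.sin(a)+y0*np.cos(a)]); print("origin",O)
        R=np.array([[np.cos(a),-np.sin(a)],[np.sin(a),np.cos(a)]])
    B=np.c_[(A[:,:2]-O)@R,A[:,2]]*1000
    H=B[(B[:,0]>-11)&(B[:,0]<8)&(B[:,2]>82)&(abs(B[:,1])<25)]
    print("head",len(H)); print(H[np.argsort(H[:,1])].round(0).astype(int).tolist())
g=O+R@[0.0,0]; p=np.array([.1785,.6504]); print("target",g,"move world",g-p)
Rt=Ro.from_rotvec(r.get_obs()["tcp_rot"]).as_matrix(); print("in tool mm",(Rt.T@np.r_[g-p,0]*1000).round(1))
E
```

```text
top yaw 19.75 spread 0.004577318951250371 front [0.5527 0.5565 0.5609] back [0.6048 0.6074 0.611 ] y [0.155  0.2145]
origin [0.48390349 0.37001353]
head 93
[[-11, -14, 95], [1, -13, 83], [-3, -12, 84], [-10, -12, 93], [5, -12, 82], [-6, -12, 87], [2, -11, 87], [-2, -11, 91], [4, -11, 93], [1, -11, 97], [-3, -10, 88], [-7, -10, 93], [-9, -10, 96], [-2, -10, 96], [7, -9, 93], [-4, -9, 98], [3, -9, 98], [0, -9, 103], [-7, -9, 101], [-2, -8, 102], [6, -8, 101], [-9, -8, 99], [-4, -7, 101], [4, -7, 101], [-6, -7, 101], [1, -7, 101], [-1, -6, 103], [-8, -6, 101], [-3, -5, 103], [4, -5, 103], [-9, -5, 85], [-6, -5, 102], [2, -4, 101], [-9, -4, 92], [-8, -4, 101], [0, -3, 99], [5, -3, 103], [-2, -3, 101], [-10, -2, 98], [3, -2, 102], [-5, -2, 101], [1, -1, 100], [-7, -1, 99], [-11, -1, 92], [-2, -1, 102], [6, 0, 101], [-9, 0, 98], [-4, 0, 100], [4, 1, 99], [-6, 1, 103], [-10, 1, 93], [-9, 1, 103], [2, 1, 98], [-1, 2, 101], [5, 3, 101], [-3, 3, 100], [-5, 3, 101], [-10, 3, 96], [3, 4, 99], [0, 4, 103], [-8, 4, 100], [2, 5, 104], [-2, 5, 99], [-9, 5, 96], [6, 5, 97], [-4, 6, 99], [-7, 6, 102],
[... 388 characters left out ...]
19 front [0.5526 0.5548 0.56  ] back [0.6045 0.6066 0.6102] y [0.1504 0.2122]
head 36
[[-1, -12, 83], [-3, -10, 83], [1, -10, 84], [-2, -9, 86], [3, -9, 92], [3, -8, 86], [0, -8, 94], [0, -8, 97], [3, -8, 89], [-1, -8, 88], [0, -8, 91], [2, -7, 103], [-3, -7, 98], [5, -7, 94], [-2, -7, 101], [-1, -7, 104], [-8, -6, 104], [-4, -5, 98], [4, -5, 97], [-3, -4, 100], [-2, -3, 103], [-4, -2, 103], [4, -1, 102], [-7, -1, 101], [1, 0, 103], [-7, 3, 102], [1, 3, 101], [-2, 4, 103], [-2, 5, 99], [-6, 8, 100], [-2, 8, 101], [-2, 11, 100], [6, 12, 98], [3, 13, 99], [-2, 16, 98], [2, 16, 98]]
target [0.48390349 0.37001353] move world [ 0.30540349 -0.28038647]
in tool mm [-3.687e+02 -1.896e+02  1.000e-01]
```

The bracket origin is about (0.484, 0.370) with yaw about 20°. The head leans about −0.2 rad, and its top corner is at 102 mm as expected. The tool needs a turn of −35.4°, then about (−191, −368) mm in tool axes.

{"method": "step_arm", "body": {"motion": [[-1,0,0,0,-7.1],[-1,0,0,0,-7.1],[-1,0,0,0,-7.1],[-1,0,0,0,-7.1],[-1,0,0,0,-7.0]], "squeeze": 10}}

```text
t: 0.72
position: [0.1786, 0.6509, 0.2415]
tcp_rot: [0.556, -3.092, 0.0]
ft_force: [-0.1, 0.1, 0.1]
width: 0.0873
grip_force: 0.0
```

{"method": "step_arm", "body": {"motion": [[-1,-18,-35,0,0],[-1,-18,-35,0,0],[-1,-18,-35,0,0],[-1,-18,-35,0,0],[-1,-18,-35,0,0]]}}

```text
t: 1.13
position: [0.3243, 0.516, 0.2416]
tcp_rot: [-0.547, 3.093, 0.0]
ft_force: [0.9, 0.1, 0.8]
width: 0.087
grip_force: 0.0
```

{"method": "step_arm", "body": {"motion": [[-1,-18,-35,0,0],[-1,-18,-35,0,0],[-1,-18,-35,0,0],[-1,-18,-35,0,0],[-1,-8,-15,0,0]]}}

```text
t: 1.55
position: [0.4564, 0.3937, 0.2417]
tcp_rot: [-0.534, 3.094, -0.005]
ft_force: [0.5, -0.0, 0.4]
width: 0.0872
grip_force: 0.0
```

```bash
cat >> h.py <<'E'
O=np.array([.4839,.3700]); YAW=np.radians(20)
def st():
    o=r.get_obs(); R=Ro.from_rotvec(o["tcp_rot"]).as_matrix()
    c,s=np.cos(YAW),np.sin(YAW); B=np.array([[c,-s,0],[s,c,0],[0,0,1]])
    print("t",round(o["t"],2),"TCP in bracket mm",((np.array(o["position"])-np.r_[O,0])@B*1000).round(1),"yaw of tool y",np.degrees(np.arctan2(R[1,1],R[0,1])).round(2),"tilt",R[2].round(3),
     "F bracket",(np.array(o["ft_force"])@B).round(1),"M",(np.array(o["torque"])@B).round(2),"w",round(o["width"]*1000,1),"grip",round(o["grip_force"],1))
E
python3 -c "
from h import *
st()"
```

```text
t 1.55 TCP in bracket mm [-17.7  31.6 241.7] yaw of tool y 109.61 tilt [-0.002 -0.003 -1.   ] F bracket [ 0.5 -0.2  0.4] M [ 0.03 -0.01  0.03] w 87.2 grip 0.0
```

{"method": "step_arm", "body": {"motion": [[-1,-10,-16,0,-0.2],[-1,-9,-15,0,-0.2],[-1,0,0,20,0],[-1,0,0,20,0],[-1,0,0,0,0]]}}

```text
t: 1.97
position: [0.4784, 0.3747, 0.1978]
tcp_rot: [0.555, -3.086, 0.006]
ft_force: [-0.7, -0.9, -0.8]
width: 0.0872
grip_force: 0.0
```

```bash
python3 -c "
from h import *
st()
img,d,W=cloud('scene')
img2,_,W2=cloud('top')
a=cv2.resize(img[110:230,150:270],(600,600),interpolation=cv2.INTER_CUBIC)
cv2.imwrite('pics/s1.png',a)
u0,v0=155,160
A=W2[160:230,155:215].reshape(-1,3);A=A[~np.isnan(A[:,0])]
A=W[140:215,185:240].reshape(-1,3);A=A[~np.isnan(A[:,0])]
T=A[(A[:,2]>.108)&(A[:,2]<.125)]
print(len(T))
"
```

```text
t 1.97 TCP in bracket mm [ -3.5   6.3 197.8] yaw of tool y 110.41 tilt [ 0.007 -0.002 -1.   ] F bracket [-0.9 -0.6 -0.8] M [0.05 0.07 0.01] w 87.2 grip 0.0
142
```

View pics/s1.png

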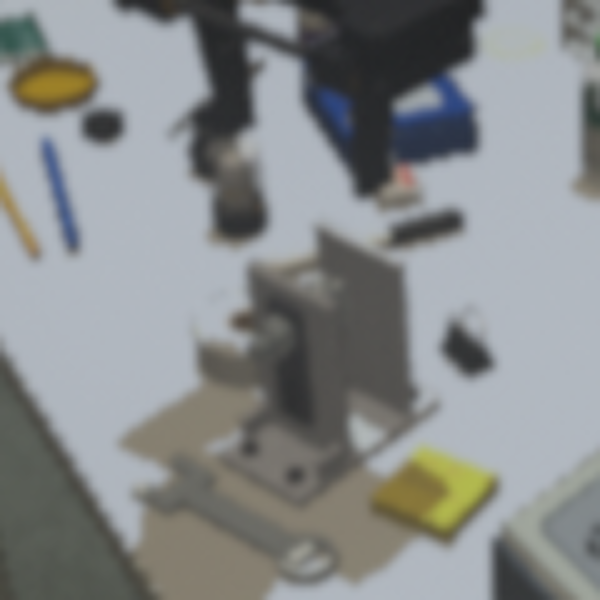

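The open fingers are above the bracket, with one on each side of the gap and nothing in the way. I'll correct the offset and then descend.

{"method": "step_arm", "body": {"motion": [[-1,-5,-5,10,0],[-1,0,0,10,0],[-1,0,0,10,0],[-1,0,0,0,0],[-1,0,0,0,0]]}}

```text
t: 2.48
position: [0.4859, 0.3735, 0.1706]
tcp_rot: [0.558, -3.09, 0.001]
ft_force: [-1.5, 1.1, 0.6]
width: 0.0872
grip_force: 0.0
```

```bash
python3 -c "
from h import *
st()"
```

```text
t 2.48 TCP in bracket mm [  3.1   2.7 170.6] yaw of tool y 110.47 tilt [ 0.002 -0.    -1.   ] F bracket [-1.1  1.6  0.6] M [ 0.06 -0.06  0.03] w 87.2 grip 0.0
```

{"method": "step_arm", "body": {"motion": [[-1,2,-1.5,13,0.4],[-1,0,0,15,0],[-1,0,0,15,0],[-1,0,0,15,0],[-1,0,0,7,0]]}}

```text
t: 2.9
position: [0.4844, 0.3714, 0.1052]
tcp_rot: [0.547, -3.092, 0.001]
ft_force: [-0.3, -1.4, -0.1]
width: 0.087
grip_force: 0.0
```

{"method": "step_arm", "body": {"motion": [[0,0,0,0,0],[0.2,0,0,0,0],[0.3,0,0,0,0],[0.35,0,0,0,0],[0.35,0,0,0,0]], "squeeze": 8}}

```text
t: 3.32
position: [0.4855, 0.3721, 0.1075]
tcp_rot: [-0.547, 3.092, 0.002]
ft_force: [0.3, 0.7, 0.1]
width: 0.0617
grip_force: 0.0
```

```bash
python3 -c "
from h import *
st()"
```

```text
t 3.32 TCP in bracket mm [  2.2   1.4 107.5] yaw of tool y 110.05 tilt [-0.002  0.001 -1.   ] F bracket [0.5 0.5 0.1] M [ 0.03  0.03 -0.01] w 61.7 grip 0.0
```

{"method": "step_arm", "body": {"motion": [[0.6,0,0,0,0],[0.7,0,0,0,0],[0.8,0,0,0,0],[0.8,0,0,0,0],[0.8,0,0,0,0]], "squeeze": 10}}

```text
t: 3.73
position: [0.4847, 0.3726, 0.1067]
tcp_rot: [-0.547, 3.094, 0.003]
ft_force: [-3.8, 7.3, 0.2]
width: 0.0281
grip_force: 3.6
```

{"method": "step_arm", "body": {"motion": [[0.8,0,0,0,0],[0.8,0,0,0,0],[0.8,0,0,0,0],[0.8,0,0,0,0],[0.8,0,0,0,0]]}}

```text
t: 4.15
position: [0.4843, 0.3738, 0.1068]
tcp_rot: [-0.549, 3.093, 0.005]
ft_force: [-1.8, 5.0, 0.3]
width: 0.0252
grip_force: 9.7
```

```bash
python3 -c "
from h import *
st()"
```

```text
t 4.15 TCP in bracket mm [  1.6   3.5 106.8] yaw of tool y 110.13 tilt [-0.001  0.003 -1.   ] F bracket [0.  5.3 0.3] M [ 1.28  0.04 -0.05] w 25.2 grip 9.7
```

{"method": "step_arm", "body": {"motion": [[0.8,0,2,0,0],[0.8,0,0,0,0],[0.8,0,0,0,0],[0.8,0,0,0,0],[0.8,0,0,0,0]], "squeeze": 20}}

```text
t: 4.57
position: [0.4843, 0.3739, 0.1067]
tcp_rot: [-0.547, 3.093, 0.001]
ft_force: [-1.3, 2.1, 1.7]
width: 0.0248
grip_force: 19.3
```

```bash
python3 -c "
from h import *
st()"
```

```text
t 4.57 TCP in bracket mm [  1.7   3.5 106.7] yaw of tool y 110.06 tilt [-0.     0.001 -1.   ] F bracket [-0.5  2.5  1.7] M [ 0.82  0.13 -0.02] w 24.8 grip 19.3
```

The head is gripped and aligned to about 0 rad (width 24.8 mm). The bolt axis is therefore at y ≈ 3.4 in my frame. The hand cannot tilt with these moves. I'll re-grip higher, with the tips above the axis, and push the head's upper half to the right.

{"method": "step_arm", "body": {"motion": [[0.7,0,0,0,0],[0.6,0,0,-3,0],[0.6,0,0,-4,0],[0.8,0,0,0,0],[0.8,0,0,0,0]], "squeeze": 5}}

```text
t: 4.98
position: [0.4836, 0.3731, 0.1131]
tcp_rot: [0.547, -3.092, 0.001]
ft_force: [-1.3, 2.6, -4.9]
width: 0.0241
grip_force: 5.0
```

{"method": "step_arm", "body": {"motion": [[0.9,0,0,0,0],[0.9,0,0,0,0],[0.9,0,-2,0,0],[0.9,0,-2,0,0],[0.9,0,0,0,0]], "squeeze": 15}}

```text
t: 5.4
position: [0.4837, 0.3729, 0.1131]
tcp_rot: [0.549, -3.092, -0.008]
ft_force: [-4.2, 8.4, -8.4]
width: 0.0234
grip_force: 14.9
```

```bash
python3 -c "
from h import *
st()"
```

```text
t 5.4 TCP in bracket mm [  0.8   2.8 113.1] yaw of tool y 110.15 tilt [ 0.     0.005 -1.   ] F bracket [-1.1  9.3 -8.4] M [ 2.29  0.2  -0.05] w 23.4 grip 14.9
```

{"method": "step_arm", "body": {"motion": [[0.9,0,-2,0,0],[0.9,0,-2,0,0],[0.9,0,-2,0,0],[0.9,0,-2,0,0],[0.9,0,0,0,0]], "squeeze": 25}}

```text
t: 5.82
position: [0.4839, 0.3723, 0.1135]
tcp_rot: [0.555, -3.092, -0.023]
ft_force: [-7.9, 20.0, -11.9]
width: 0.0231
grip_force: 25.0
```

```bash
python3 -c "
from h import *
st()"
```

```text
t 5.82 TCP in bracket mm [  0.8   2.2 113.5] yaw of tool y 110.36 tilt [-0.002  0.014 -1.   ] F bracket [ -0.6  21.5 -11.9] M [ 4.97 -0.08 -0.08] w 23.1 grip 25.0
```

{"method": "step_arm", "body": {"motion": [[0.9,0,-2,0,0],[0.9,0,-2,0,0],[0.9,0,-2,-1,0],[0.9,0,-2,-1,0],[0.9,0,0,0,0]], "squeeze": 25}}

```text
t: 6.23
position: [0.4838, 0.3731, 0.1177]
tcp_rot: [-0.563, 3.09, 0.041]
ft_force: [-13.3, 30.3, -5.9]
width: 0.0133
grip_force: 21.9
```

```bash
python3 -c "
from h import *
st()"
```

```text
t 6.23 TCP in bracket mm [  0.9   2.9 117.7] yaw of tool y 110.64 tilt [-0.006  0.026 -1.   ] F bracket [-2.2 33.  -5.9] M [ 7.69  0.45 -0.09] w 13.3 grip 21.9
```

{"method": "step_arm", "body": {"motion": [[0.9,0,0,0,0],[0.9,0,0,0,0],[0.9,0,0,0,0],[0.9,0,0,0,0],[0.9,0,0,0,0]]}}

```text
t: 6.65
position: [0.4838, 0.373, 0.1177]
tcp_rot: [-0.564, 3.089, 0.04]
ft_force: [-13.7, 30.9, -5.8]
width: 0.0134
grip_force: 22.0
```

```bash
python3 -c "
from h import *
st()
img,d,W=cloud('scene')
cv2.imwrite('pics/s2.png',cv2.resize(img[150:215,185:250],(780,600)[:1]*1+(600,) if 0 else (600,600),interpolation=cv2.INTER_CUBIC))
"
```

```text
t 6.65 TCP in bracket mm [  0.9   2.9 117.7] yaw of tool y 110.68 tilt [-0.006  0.025 -1.   ] F bracket [-2.3 33.7 -5.8] M [ 7.68  0.46 -0.02] w 13.4 grip 22.0
```

View pics/s2.png

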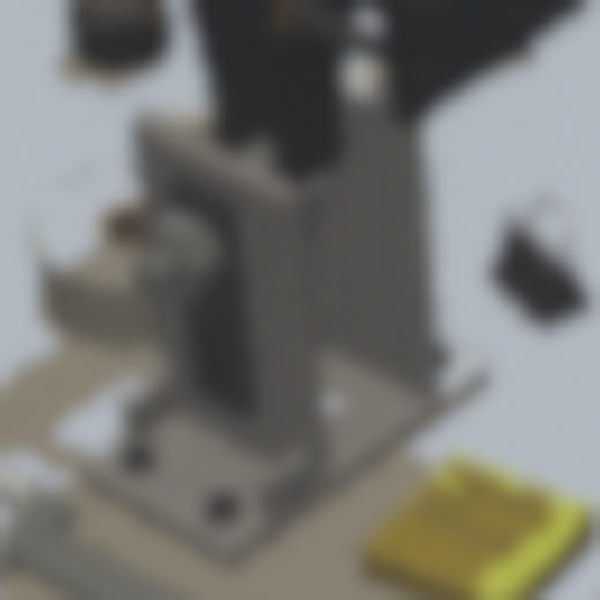

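The bracket and its neighbours have not moved. The hand holds steady at 34 N of side push, so the head has turned right, but the fingers rode up it (width 13.4 mm). The right tip is now too near the middle of the top face. I'll widen to a set opening and go down about 3 mm while keeping the push.

{"method": "step_arm", "body": {"motion": [[0.7,0,-1,0,0],[0.6,0,-2,0,0],[0.55,0,-1,1,0],[0.52,0,0,1,0],[0.52,0,0,1,0]]}}

```text
t: 7.12
position: [0.4852, 0.37, 0.117]
tcp_rot: [-0.564, 3.089, 0.042]
ft_force: [-17.7, 27.1, 13.4]
width: 0.0207
grip_force: 17.1
```

```bash
python3 -c "
from h import *
st()"
```

```text
t 7.12 TCP in bracket mm [  1.2  -0.4 117. ] yaw of tool y 110.7 tilt [-0.006  0.026 -1.   ] F bracket [-7.4 31.5 13.4] M [7.57 1.86 0.07] w 20.7 grip 17.1
```

```bash
python3 - <<'E'
from h import *
c,s=np.cos(YAW),np.sin(YAW); B=np.array([[c,-s,0],[s,c,0],[0,0,1]])
W1=[cloud('scene')[2] for _ in range(4)]; i1=cloud('scene')[0]; W1=np.nanmedian(W1,0); W0=np.load('scene.npy')
img0=cv2.imread('pics/scene0.png')
for W in (W0,W1):
    A=W[145:215,185:240].reshape(-1,3);A=A[~np.isnan(A[:,0])]
    b=(A-np.r_[O,0])@B*1000
    b=b[(b[:,0]<-31)&(b[:,0]>-62)&(b[:,2]>60)&(abs(b[:,1])<40)]
    print(len(b)); print(b[np.argsort(-b[:,2])].round(0).astype(int).tolist())
a=[cv2.resize(i[160:200,190:230],(390,390),interpolation=cv2.INTER_CUBIC) for i in(img0,i1)]
cv2.imwrite('pics/cmp.png',cv2.convertScaleAbs(np.hstack(a),alpha=1.6))
E
```

```text
125
[[-34, 12, 107], [-35, -7, 107], [-32, 11, 106], [-31, 4, 106], [-33, -8, 106], [-33, 6, 106], [-32, 0, 105], [-33, 10, 104], [-33, 3, 104], [-35, 5, 104], [-33, -9, 103], [-33, -1, 103], [-35, 9, 102], [-33, 15, 102], [-34, 2, 102], [-33, -4, 101], [-42, 2, 100], [-34, 14, 100], [-38, 6, 100], [-33, 7, 100], [-43, 5, 99], [-40, 1, 99], [-33, 0, 99], [-36, 4, 99], [-47, -3, 99], [-44, 7, 99], [-32, -7, 99], [-37, 0, 98], [-34, 3, 98], [-40, -3, 98], [-44, -4, 98], [-47, -7, 98], [-33, 11, 97], [-41, 0, 97], [-42, -5, 97], [-34, -1, 97], [-43, 4, 97], [-41, 3, 96], [-32, -2, 96], [-33, -7, 96], [-57, 2, 96], [-46, 2, 96], [-31, -9, 95], [-33, 15, 95], [-36, -2, 95], [-52, 4, 95], [-44, 8, 95], [-47, -3, 95], [-35, -10, 95], [-37, -7, 95], [-38, -5, 94], [-45, 11, 94], [-47, -6, 94], [-46, 6, 94], [-47, 1, 94], [-47, 9, 93], [-58, 1, 93], [-42, -5, 93], [-53, 2, 93], [-52, 8, 93], [-56, 0, 93], [-32, -2, 93], [-45, -7, 93], [-48, 4, 93], [-49, -1, 93], [-55, 8, 92], [-53, -1, 92], [-50, 2, 92], [-39, -5, 92], [-55, -3, 91], [-36, -6, 90], [-50, -1, 90], [-52, -4, 89], [-40, -6, 89]
[... 3327 characters left out ...]
 89], [-57, 3, 89], [-31, -8, 89], [-51, -2, 87], [-57, 0, 87], [-40, -6, 86], [-56, 8, 86], [-33, -6, 86], [-46, -4, 86], [-54, -1, 86], [-31, -8, 85], [-57, 4, 85], [-43, -5, 84], [-46, 0, 84], [-46, -3, 82], [-35, -3, 82], [-33, -5, 82], [-39, -4, 82], [-46, 0, 81], [-33, -9, 80], [-34, -6, 79], [-33, -1, 76], [-32, -7, 76], [-33, -5, 75], [-33, -8, 73], [-32, 0, 72], [-33, -5, 72], [-33, 3, 71], [-33, -7, 69], [-33, 7, 69], [-32, 1, 69], [-34, -5, 69], [-34, 3, 68], [-33, 0, 66], [-33, -7, 66], [-33, 9, 65], [-34, 11, 64], [-33, -3, 64], [-33, 4, 64], [-34, 0, 63], [-33, -7, 62], [-33, 8, 62], [-34, 11, 61], [-34, 4, 61], [-33, -2, 60]]<stdin>:3: RuntimeWarning: All-NaN slice encountered
```

View pics/cmp.png

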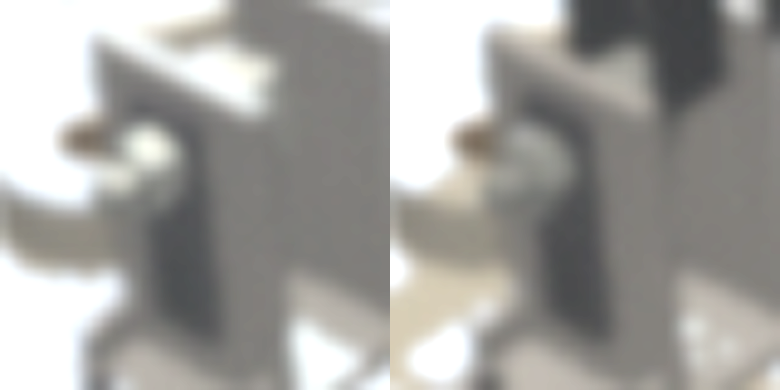

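The fronts differ: the nut's top facet has moved from the right side to the left, so the bolt has turned clockwise. I'll quantify that by fitting a hexagon to the nut points before and after.

```bash
cat > hx.py <<'E'
from h import *
from scipy.optimize import least_squares
c,s=np.cos(YAW),np.sin(YAW); B=np.array([[c,-s,0],[s,c,0],[0,0,1]])
def nut(W):
    A=W[145:215,185:240].reshape(-1,3);A=A[~np.isnan(A[:,0])]
    b=(A-np.r_[O,0])@B*1000
    return b[(b[:,0]<-36)&(b[:,0]>-44.5)&(b[:,2]>78)&(b[:,2]<105)&(abs(b[:,1]-1.5)<16)][:,1:]
def res(p,a,ap,y,z):
    n=np.arange(6)*np.pi/3+a
    # clockwise from front = +y(left) side goes up: (y,z) angle measured y right=-y
    q=np.c_[-(p[:,0]-y),p[:,1]-z]
    return (q@np.array([np.cos(n),np.sin(n)])).max(1)-ap
def go(n=4):
    p0=nut(np.load('scene.npy')); p1=np.vstack([nut(cloud('scene')[2]) for _ in range(n)])
    w0=np.ones(len(p0))*np.sqrt(len(p1)/len(p0))
    for y in(1.0,2,3):
        out=[]
        for a0 in np.arange(0,60,5):
            for a1 in np.arange(0,60,5):
                R0=res(p0,np.radians(a0),0,y,88); R1=res(p1,np.radians(a1),0,y,88)
                ap=(np.median(R0)+np.median(R1))/2
                out.append((np.abs(R0-ap).mean()+np.abs(R1-ap).mean(),a0,a1,(a0-a1)%60,round(ap,1)))
        out.sort(); print(y,len(p0),len(p1),[tuple(np.round(o,2)) for o in out[:4]])
E
python3 -c "
from hx import *
go()"
```

```text
1.0 23 94 [(np.float64(3.18), np.float64(30.0), np.float64(45.0), np.float64(45.0), np.float64(9.2)), (np.float64(3.18), np.float64(30.0), np.float64(50.0), np.float64(40.0), np.float64(9.3)), (np.float64(3.19), np.float64(35.0), np.float64(45.0), np.float64(50.0), np.float64(9.1)), (np.float64(3.19), np.float64(30.0), np.float64(40.0), np.float64(50.0), np.float64(9.3))]
2 23 94 [(np.float64(2.6), np.float64(20.0), np.float64(40.0), np.float64(40.0), np.float64(9.3)), (np.float64(2.62), np.float64(25.0), np.float64(40.0), np.float64(45.0), np.float64(9.3)), (np.float64(2.62), np.float64(15.0), np.float64(40.0), np.float64(35.0), np.float64(9.3)), (np.float64(2.62), np.float64(20.0), np.float64(35.0), np.float64(45.0), np.float64(9.4))]
3 23 94 [(np.float64(2.15), np.float64(15.0), np.float64(35.0), np.float64(40.0), np.float64(9.7)), (np.float64(2.16), np.float64(20.0), np.float64(35.0), np.float64(45.0), np.float64(9.7)), (np.float64(2.16), np.float64(5.0), np.float64(35.0), np.float64(30.0), np.float64(9.6)), (np.float64(2.16), np.float64(15.0), np.float64(40.0), np.float64(35.0), np.float64(9.7))]
```

The fit gives a turn of roughly 35–40° from the start. That matches the stop (+0.35 rad) and rules out θ ≈ 0. The right finger seems barely loaded now. I'll open slightly, ease the side push and press down, so the right tip bears on the top face's right edge.

{"method": "step_arm", "body": {"motion": [[0.48,0,0,0,0],[0.48,0,1,1,0],[0.48,0,1,1,0],[0.48,0,1,1,0],[0.48,0,0,0,0]]}}

```text
t: 7.98
position: [0.4852, 0.37, 0.116]
tcp_rot: [-0.561, 3.089, 0.036]
ft_force: [-19.1, 19.9, 21.0]
width: 0.0227
grip_force: 15.4
```

```bash
python3 -c "
from h import *
st()"
```

```text
t 7.98 TCP in bracket mm [  1.3  -0.4 116. ] yaw of tool y 110.61 tilt [-0.006  0.022 -1.   ] F bracket [-11.2  25.2  21. ] M [6.36 2.56 0.12] w 22.7 grip 15.4
```

{"method": "step_arm", "body": {"motion": [[0.45,0,2,0,0],[0.4,1,2,0,0],[0.36,1,2,0,0],[0.36,0,1,2,0],[0.36,0,0,2,0]]}}

```text
t: 8.4
position: [0.4857, 0.371, 0.1109]
tcp_rot: [-0.554, 3.085, 0.026]
ft_force: [-8.6, 15.3, 11.8]
width: 0.0273
grip_force: 9.0
```

```bash
python3 -c "
from h import *
st()"
```

```text
t 8.4 TCP in bracket mm [  2.    0.3 110.9] yaw of tool y 110.38 tilt [-0.01   0.015 -1.   ] F bracket [-2.8 17.4 11.8] M [4.32 0.71 0.01] w 27.3 grip 9.0
```

{"method": "step_arm", "body": {"motion": [[0.36,0,-2,0,0],[0.36,0,-2,-1,0],[0.36,0,-3,-1,0],[0.36,0,-3,-2,0],[0.36,0,-2,-1,0]], "squeeze": 40}}

```text
t: 8.82
position: [0.4869, 0.3674, 0.1149]
tcp_rot: [-0.56, 3.083, 0.044]
ft_force: [-11.8, 34.8, -6.1]
width: 0.0283
grip_force: 15.9
```

```bash
python3 -c "
from h import *
st()"
```

```text
t 8.82 TCP in bracket mm [  2.   -3.5 114.9] yaw of tool y 110.58 tilt [-0.012  0.026 -1.   ] F bracket [ 0.8 36.8 -6.1] M [ 8.27 -0.48 -0.07] w 28.3 grip 15.9
```

Back at the stop: the left tip moved 3 mm right and 4 mm up, and the push is now about 0.35 N m. I'll bring the right finger in at a limited opening.

{"method": "step_arm", "body": {"motion": [[0.38,0,0,0,0],[0.4,0,0,0,0],[0.42,0,0,0,0],[0.42,0,0,0,0],[0.42,0,0,0,0]]}}

```text
t: 9.23
position: [0.4865, 0.3686, 0.1147]
tcp_rot: [-0.562, 3.083, 0.045]
ft_force: [-10.5, 32.9, -1.3]
width: 0.026
grip_force: 16.0
```

```bash
python3 -c "
from h import *
st()"
```

```text
t 9.23 TCP in bracket mm [  2.   -2.2 114.7] yaw of tool y 110.67 tilt [-0.013  0.027 -1.   ] F bracket [ 1.4 34.5 -1.3] M [ 7.97 -0.15 -0.05] w 26.0 grip 16.0
```

{"method": "step_arm", "body": {"motion": [[0.43,0,0,0,0],[0.44,0,0,0,0],[0.45,0,-1,0,0],[0.45,0,0,0,0],[0.45,0,0,0,0]]}}

```text
t: 9.65
position: [0.4863, 0.3691, 0.1147]
tcp_rot: [-0.563, 3.082, 0.049]
ft_force: [-11.4, 34.8, -2.8]
width: 0.0244
grip_force: 17.0
```

```bash
python3 -c "
from h import *
st()"
```

```text
t 9.65 TCP in bracket mm [  2.   -1.7 114.7] yaw of tool y 110.71 tilt [-0.013  0.029 -0.999] F bracket [ 1.2 36.6 -2.8] M [ 8.5  -0.22 -0.05] w 24.4 grip 17.0
```

{"method": "step_arm", "body": {"motion": [[0.46,0,0,0,0],[0.47,0,-1,0,0],[0.48,0,0,0,0],[0.48,0,0,0,0],[0.48,0,0,0,0]]}}

```text
t: 10.07
position: [0.4862, 0.3695, 0.1148]
tcp_rot: [-0.564, 3.082, 0.051]
ft_force: [-12.7, 37.9, -1.1]
width: 0.0234
grip_force: 21.0
```

```bash
python3 -c "
from h import *
st()"
```

```text
t 10.07 TCP in bracket mm [  2.   -1.2 114.8] yaw of tool y 110.77 tilt [-0.014  0.031 -0.999] F bracket [ 1.  40.  -1.1] M [ 9.01 -0.3  -0.06] w 23.4 grip 21.0
```

{"method": "step_arm", "body": {"motion": [[0.5,0,0,0,0],[0.52,0,0,0,0],[0.52,0,0,0,0],[0.52,0,0,0,0],[0.52,0,0,0,0]]}}

```text
t: 10.48
position: [0.486, 0.37, 0.1149]
tcp_rot: [-0.565, 3.082, 0.052]
ft_force: [-12.5, 38.8, -2.6]
width: 0.0214
grip_force: 30.1
```

```bash
python3 -c "
from h import *
st()"
```

```text
t 10.48 TCP in bracket mm [  2.   -0.7 114.9] yaw of tool y 110.8 tilt [-0.014  0.031 -0.999] F bracket [ 1.5 40.7 -2.6] M [ 9.04 -0.27 -0.08] w 21.4 grip 30.1
```

{"method": "step_arm", "body": {"motion": [[0.52,0,0,0,0],[0.52,0,0,0,0],[0.52,0,0,0,0],[0.52,0,0,0,0],[0.52,0,0,0,0]]}}

```text
t: 10.9
position: [0.4859, 0.3701, 0.1149]
tcp_rot: [-0.565, 3.082, 0.052]
ft_force: [-12.2, 37.8, -2.4]
width: 0.0215
grip_force: 29.1
```

```bash
python3 -c "
from hx import *
st(); go(8); st()"
```

```text
t 10.9 TCP in bracket mm [  1.9  -0.6 114.9] yaw of tool y 110.8 tilt [-0.014  0.031 -0.999] F bracket [ 1.5 39.7 -2.4] M [ 9.04 -0.3  -0.12] w 21.5 grip 29.1
1.0 23 184 [(np.float64(3.24), np.float64(30.0), np.float64(45.0), np.float64(45.0), np.float64(9.4)), (np.float64(3.25), np.float64(30.0), np.float64(50.0), np.float64(40.0), np.float64(9.3)), (np.float64(3.25), np.float64(35.0), np.float64(45.0), np.float64(50.0), np.float64(9.3)), (np.float64(3.25), np.float64(35.0), np.float64(50.0), np.float64(45.0), np.float64(9.2))]
2 23 184 [(np.float64(2.67), np.float64(20.0), np.float64(50.0), np.float64(30.0), np.float64(9.3)), (np.float64(2.67), np.float64(20.0), np.float64(45.0), np.float64(35.0), np.float64(9.4)), (np.float64(2.69), np.float64(15.0), np.float64(50.0), np.float64(25.0), np.float64(9.3)), (np.float64(2.69), np.float64(25.0), np.float64(50.0), np.float64(35.0), np.float64(9.3))]
3 23 184 [(np.float64(2.23), np.float64(15.0), np.float64(45.0), np.float64(30.0), np.float64(9.8)), (np.float64(2.23), np.float64(20.0), np.float64(45.0), np.float64(35.0), np.float64(9.8)), (np.float64(2.23), np.float64(5.0), np.float64(45.0), np.float64(20.0), np.float64(9.7)), (np.float64(2.23), np.float64(15.0), np.float64(40.0), np.float64(35.0), np.float64(9.7))]
t 11.3 TCP in bracket mm [  2.   -0.6 114.9] yaw of tool y 110.8 tilt [-0.014  0.031 -0.999] F bracket [ 1.6 40.6 -2.9] M [ 9.08 -0.32 -0.05] w 21.4 grip 29.1
```

{"method": "step_arm", "body": {"motion": [[0.52,0,-1,0,0],[0.52,0,-1,0,0],[0.52,0,-1,0,0],[0.53,0,0,0,0],[0.53,0,0,0,0]]}}

```text
t: 11.72
position: [0.486, 0.3699, 0.115]
tcp_rot: [-0.568, 3.081, 0.058]
ft_force: [-14.4, 42.0, -4.2]
width: 0.0215
grip_force: 33.8
```

```bash
python3 -c "
from h import *
st()"
```

```text
t 11.72 TCP in bracket mm [  1.9  -0.8 115. ] yaw of tool y 110.89 tilt [-0.015  0.035 -0.999] F bracket [ 0.8 44.4 -4.2] M [10.09 -0.43 -0.07] w 21.5 grip 33.8
```

A further 3 mm of commanded push moved the tool only 0.2 mm while the force rose by 4 N, so the bolt is at its hard stop. Both fingers are loaded, about 56 N on the left and 12 N on the right. I'm handing it in.

```bash
python3 -c "
from h import *
print(r.close_job())
st()"
```

```text
the job is handed in; nothing more can be done
None
the job is handed in; nothing more can be done
```

I turned the bolt clockwise until it stopped and handed the job in with the head still held; I got no verdict back. By the forces, both fingers are loaded (about 56 N left, 12 N right), but the hand couldn't tilt, so the left fingertip pushes on the left flat and the right one bears near the top-right corner instead of gripping the flats squarely.

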